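# Draw a sign frame shut with its turnbuckle

## Robot

A 6-joint arm with a two-finger parallel gripper is mounted at the origin on a cart in front of the work surface, level with it; the furniture and walls round the work are solid. World frame = base frame: x ahead of the robot, y to its left, z up, the work surface at z = 0. Lengths are in m, angles in rad, forces in N, time in s.
With the tool pointing down it reaches from about 0.425 to 0.95 m from the base axis. Payload 3.5 kg.
Tool frame: the origin (TCP) lies midway between the tips of the shut fingers; the grasp point (between the pads) lies grasp_offset behind it (grasp_offset is the distance from the TCP to the grasp point, in m); z points along the fingers, y is the direction in which the jaws open and shut (so a half turn about z gives the same grasp; the last joint's range is limited). The gripper opens to 85 mm and grips with 20 to 120 N. Pads are 22 mm wide; open, the fingers measure 114 mm over their backs; the gripper's body (76 mm by 85 mm) begins 54 mm behind the grasp point. The pads swing forward as they close: fully open they stand 13 mm farther back than shut.
Start: joints at [-1.464, 0.286, 1.577, -0, 1.279, -0.15], TCP at [0.171, -0.653, 0.231] pointing down, gripper open.
Joint ranges: [-2.77, 2.77], [-0.9, 2.22], [0.21, 2.48], [-1.53, 4.67], [0.24, 2.81], [-2.84, 2.84]. Speed limits (rad/s): [2.79, 2.79, 3.14, 3.14, 3.14, 3.14].

## Interface

Orientations are given as a unit quaternion [x, y, z, w].
In Python, from plant import * gives the robot as it stands.
- The arm moves only by the tool jog_arm, never from a script. Its argument "targets" is text: rows parted by semicolons, each of 7 numbers parted by spaces: the shift along the world's x, y, z in mm, then the turn, a rotation vector about the world's x, y, z in degrees, then the gripper's target within -1 to 1 (fully open at 1, half-way at 0, shut at -1). A call has 1 to 10 rows; each row shifts and turns the pose as measured when the row begins; what a row does not reach is not made up. A row lasts 1/12 s, in which the tool goes at most 41.7 mm and 7.16 degrees, less where a joint would pass 70% of its speed; a pose out of reach is approached as far as the arm can. A call with a gripper value outside its range is refused whole. The fingers move at their own pace and stop on an object; "force" is the grip in N (left out, the last holds). Time passes only in rows, so rows that do not move let the fingers close. It gives the time, the measured TCP pose, the force and the opening at its end, in the units of the state.
- get_state(): the state, without advancing time (a new reading comes with each control period).
- read_camera(name): name is "scene" or "side" or "wrist"; returns a dict with "pixels" (384x512x3 uint8, blue, green, red), "mtx" (3x3 intrinsics, pixels), "world_from_camera" (4x4, takes a point from camera to world coordinates). Camera axes: x right, y up, looking along -z (the intrinsics and any distortion apply to the point x, -y, -z); pixel columns grow to the right and rows downward; lengths in m; the calibration is good to about 2 mm. A picture is of the moment at which its call begins. There is no depth.
- sign_off(): hands the job in, once; it reports no verdict.
Trained networks look in a picture, given as the dict that the camera call returned (one of the last four; its "shot" number tells which), for a name from the list of things; names that differ only in an ending like _2 or _b are one class to them, and where a whole thing is asked for, a point or a joint stands for the part that bears it (a point fixed in the world has none). Each returns a list of dicts, best first, with "p" (0 to 1); they miss things now and then, are a little off and sometimes report something else, mostly with a low value. They report only what shows in the picture. A call takes as long as a camera call.
- spot_in(target, picture): "uv" ([column, row] in pixels, amid what is visible of it).
- silhouettes(target, picture): "mask" (384x512 bool, what is visible of it) and "uv" ([column, row] in pixels, amid what is visible of it).
- mark_of(target, picture): "uv" ([column, row] in pixels: a listed point, or the origin of a listed thing).
The state is a dict: "time": time; "qpos": joint angles; "dq": joint speeds; "joint_efforts": joint torques, N m; "eef_pos": TCP position; "tcp_rot": TCP orientation; "contact_force": force on the tool from outside, world axes, zero at the start; "wrist_torque": the same for the moment, N m; "opening": opening from 0.0 (shut) to 1.0 (fully open).
Only numpy, scipy, OpenCV 4.12 (cv2) and the standard library are available. Lean on these libraries where they do the work, as an engineer would, in place of code of your own. Each camera call takes 0.05 s, during which the arm holds its last target.

## Task

The two halves of this sign frame have to be drawn together before the seams can be tacked. Turn the hexagon sleeve of the turnbuckle that spans the frame, rolling its top away from you, as many strokes as it takes until both seams are fully shut and the sleeve comes up against its stop, then let go of it. Leave the tools lying in and around the frame where they are.

Things in the scene. Friction and masses are not known exactly. Their poses are not given: they have to be found in the camera images.
- fixture: Dark steel plate, 330 (x) x 400 (y) x 12 mm, bolted to the table; origin at the centre of its underside, x away from the robot, y along the turnbuckle axis, z up. On it lie two bright U-shaped frame halves of 30 mm square tube (top 42 mm above the table), long sides centred at x = +-110 mm, cross members at y = +-165 mm when shut; between them an open well 162 mm clear in x.
- sleeve_mid (a point): Centre of the turnbuckle's sleeve, on its axis, 104 mm above the table over the middle of the fixture. The sleeve is a plain steel hexagon bar, 36 mm across flats, 41.6 across corners, flats 112 mm long along y. It turns in place about the fixture's y axis and does not shift; nothing stands over it. The point turns with it; its y axis is the turnbuckle axis.
- sleeve (a joint): Sleeve angle, rad: 0 = seams shut (firm stop), 2.4 to 3.9 at the start. Tightening lowers it: a positive (right-hand) turn about the fixture's +y, the sleeve's top going to +x, away from the robot. At 0 two opposite flats stand upright, facing -x and +x; this recurs every 1.047 rad (60 deg). Self-locking: stays where left; takes 0.4 N m to turn; a gripper open 60 mm can swing back round it.
- half_left (a joint): Opening of the left (+y) half of the frame in m, 0 = shut, 4.6 to 7.5 mm at the start. The sleeve drives it by a coarse right-hand thread, 12 mm a turn (1.91 mm per rad). An 18 mm rod runs from the sleeve to a fork and pin on an upright lug (top 119 mm above the table, 42 mm wide in x, 28 mm in y) on the cross member, at y = +165 mm plus this opening.
- half_right (a joint): Opening of the right (-y) half in m, 0 = shut; always equal to the left one, as its thread is left-handed with the same lead. Its lug stands at y = -165 mm minus this opening. The gap of each seam is the sum of the two openings (9 to 15 mm at the start).
- seam_left (a point): Point on the left half at the seam of the long side nearer the robot: middle of the tube's end edge, on its upper face, 42 mm above the table, at x = -110 mm of the fixture. The seam of the far side opens and shuts alike.
- seam_right (a point): The matching point on the right half; it coincides with seam_left when the seams are shut, and the distance between the two is the gap.
- try_square: Engineer's square, 80 by 107 by 18 mm, lying on the table to the right of the fixture; origin at the centre of its underside. To be left alone.
- magnet_square: Triangular magnetic welding square, 62 by 63 by 19 mm, lying flat on the fixture plate inside the frame, under the left rod (centre 95 to 105 mm along y from the sleeve's middle; its top 31 mm above the table); origin at the centre of its underside. To be left alone.
- hammer: Ball hammer with a wooden handle, 293 mm long, lying along the left side of the fixture; origin at the centre of its underside. To be left alone.

How it is judged:
At the end, for the whole second after the job is handed in: Both seams are shut: less than 1.5 mm of gap is left at the two seam points, and the sleeve is let go and at rest (distance between seam_left and seam_right below 0.0015 m and velocity of joint sleeve between -0.05 and 0.05 rad/s); the robot touches nothing.
It fails at once if the engineer's square is pushed more than 20 mm from its place (distance of try_square from where it was at the start of the episode above 0.02 m).
It fails at once if the magnetic square is pushed more than 20 mm from its place (distance of magnet_square from where it was at the start of the episode above 0.02 m).
It fails at once if the hammer is pushed more than 20 mm from its place (distance of hammer from where it was at the start of the episode above 0.02 m).
It also fails if it takes over 67 s, if anything falls off the work surface, if the arm or the gripper's body presses on something with over 40 N, if the wrist force passes 120 N, or if a joint passes its speed limit or range.

## Working session

There is one attempt and no reset: what is moved stays moved. The work goes in short steps, Python scripts to look and compute and a tool call to move; the robot and the scene stay as the last step left them, time stands still between calls to the robot, and variables do not carry over. Pictures are saved under pics/ and viewed, and the job is handed in when it is done.

Besides the shell and the picture viewer there is one more tool, called after ">>>" by a JSON object that holds its "api" and its "payload". jog_arm: Moves the arm, as the interface text tells. Its arguments: {"type":"object","properties":{"targets":{"type":"string"},"force":{"type":"number"}},"required":["targets"]}

```bash
ls; mkdir -p pics
cat > h.py <<'E'
from plant import *
import numpy as np, cv2
from scipy.spatial.transform import Rotation as R
def ray(pic,uv):
    K=np.array(pic["mtx"]);T=np.array(pic["world_from_camera"])
    d=np.linalg.inv(K)@np.array([uv[0],uv[1],1.]);d=np.array([d[0],-d[1],-d[2]])
    return T[:3,3],T[:3,:3]@d/np.linalg.norm(d)
def proj(pic,p):
    K=np.array(pic["mtx"]);T=np.linalg.inv(np.array(pic["world_from_camera"]))
    c=T[:3,:3]@np.array(p)+T[:3,3];q=K@np.array([c[0],-c[1],-c[2]]);return q[:2]/q[2]
def tri(rs):
    A=np.zeros((3,3));b=np.zeros(3)
    for o,d in rs:
        P=np.eye(3)-np.outer(d,d);A+=P;b+=P@o
    x=np.linalg.solve(A,b);return x,[np.linalg.norm((np.eye(3)-np.outer(d,d))@(x-o)) for o,d in rs]
def atz(pic,uv,z):
    o,d=ray(pic,uv);return o+d*(z-o[2])/d[2]
E
python3 - <<'E'
from h import *
s=get_state();print({k:np.round(v,3) for k,v in s.items()})
P={}
for n in ["scene","side"]:
    p=read_camera(n);P[n]=p;cv2.imwrite(f"pics/{n}0.png",p["pixels"])
    print(n,p.keys(),np.round(p["mtx"],1).tolist(),np.round(p["world_from_camera"],3).tolist())
for t in ["fixture","sleeve_mid","seam_left","seam_right","try_square","magnet_square","hammer"]:
    rs=[]
    for n in P:
        m=mark_of(t,P[n])
        print(t,n,[(np.round(a["uv"],1).tolist(),round(a["p"],2)) for a in m[:2]])
        if m: rs.append(ray(P[n],m[0]["uv"]))
    if len(rs)==2: 
        x,e=tri(rs);print("   ",np.round(x,4),np.round(e,4))
E
```

```text
pics
{'time': np.float64(0.0), 'qpos': array([-1.464,  0.287,  1.578, -0.   ,  1.279, -0.15 ]), 'dq': array([-0.001, -0.   , -0.   , -0.003, -0.001, -0.002]), 'joint_efforts': array([ 1.0000e-03, -4.0598e+01, -2.9262e+01, -0.0000e+00,  6.0000e-03,
       -0.0000e+00]), 'eef_pos': array([ 0.171, -0.652,  0.23 ]), 'tcp_rot': array([ 0.992,  0.128,  0.   , -0.001]), 'contact_force': array([ 0.922,  0.114, -0.894]), 'wrist_torque': array([ 0.   , -0.055,  0.046]), 'opening': np.float64(0.997)}
scene dict_keys(['pixels', 'mtx', 'world_from_camera', 'shot']) [[438.5, 0.0, 253.8], [0.0, 438.5, 192.4], [0.0, 0.0, 1.0]] [[0.762, 0.351, -0.544, -0.201], [-0.647, 0.43, -0.63, -0.799], [0.013, 0.832, 0.554, 0.843], [0.0, 0.0, 0.0, 1.0]]
side dict_keys(['pixels', 'mtx', 'world_from_camera', 'shot']) [[419.1, 0.0, 253.4], [0.0, 419.1, 191.0], [0.0, 0.0, 1.0]] [[0.829, 0.269, -0.49, -0.132], [-0.559, 0.387, -0.733, -0.926], [-0.008, 0.882, 0.471, 0.724], [0.0, 0.0, 0.0, 1.0]]
fixture scene [([278.0, 240.0], 0.91)]
fixture side [([275.6, 235.3], 0.65)]
    [ 0.4984 -0.0995  0.0194] [0.0008 0.0008]
sleeve_mid scene []
sleeve_mid side []
seam_left scene [([248.4, 246.8], 0.83), ([254.2, 220.9], 0.58)]
seam_left side [([245.7, 237.2], 0.57)]
    [ 0.3983 -0.0875  0.0427] [0.0018 0.0018]
seam_right scene [([252.3, 245.6], 0.68)]
seam_right side [([250.2, 240.4], 0.76)]
    [ 0.4391 -0.053  -0.0013] [0.0017 0.0017]
try_square scene [([340.7, 301.3], 0.67)]
try_square side []
magnet_square scene [([251.3, 221.1], 0.78)]
magnet_square side [([257.0, 217.9], 0.51)]
    [ 0.5326  0.0556 -0.0151] [0.0045 0.0045]
hammer scene [([219.0, 202.1], 0.66)]
hammer side [([223.6, 201.5], 0.77)]
    [0.4675 0.1489 0.0312] [0.0032 0.0032]
```

View pics/scene0.png

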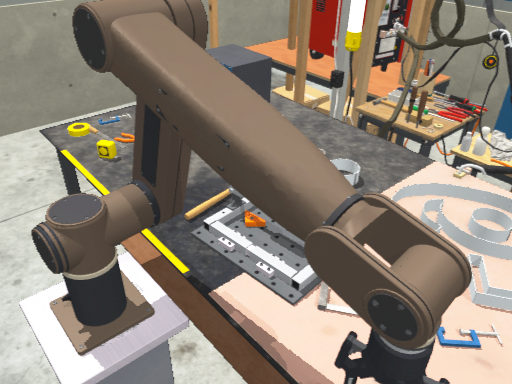

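View pics/side0.png

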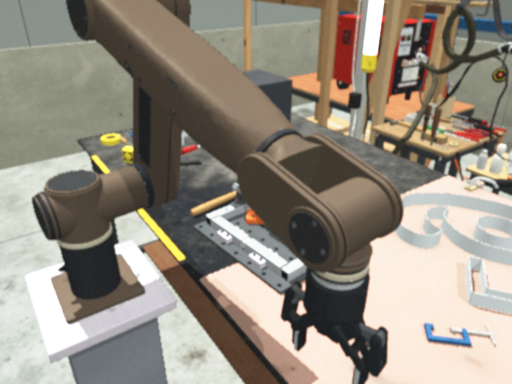

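The arm hides the sleeve in both views. The fixture is near (0.50, -0.09), so I'll move over it, yaw the tool and use the wrist camera.

>>> {"api": "jog_arm", "payload": {"targets": "0 30 20 0 0 7 1; 10 38 15 0 0 7 1; 15 36 15 0 0 7 1; 20 35 10 0 0 7 1; 20 35 10 0 0 7 1; 20 35 10 0 0 7 1; 20 35 10 0 0 7 1; 20 35 10 0 0 7 1; 20 35 10 0 0 7 1; 20 35 10 0 0 7 1"}}

```text
time: 1.63
eef_pos: [0.3305, -0.3002, 0.3446]
tcp_rot: [0.729, 0.684, -0.003, -0.004]
contact_force: [1.6, -0.3, -0.1]
opening: 1.001
```

>>> {"api": "jog_arm", "payload": {"targets": "20 35 0 0 0 3 1; 20 35 0 0 0 0 1; 15 30 0 0 0 0 1; 10 25 0 0 0 0 1; 0 0 0 0 0 0 1"}}

```text
time: 2.05
eef_pos: [0.3995, -0.1644, 0.3507]
tcp_rot: [0.706, 0.708, -0.002, 0.003]
contact_force: [-0.2, -0.6, 0.4]
opening: 0.999
```

Run:
```python
from h import *
s=get_state();print({k:np.round(v,3) for k,v in s.items() if k in("time","qpos","eef_pos","tcp_rot")})
for n in ["scene","side","wrist"]:
    p=read_camera(n);cv2.imwrite(f"pics/{n}1.png",p["pixels"]); np.save(f"{n}1.npy",dict(p),allow_pickle=True)
    if n=="wrist":print(np.round(p["world_from_camera"],3).tolist(),p["mtx"])
    for t in ["fixture","sleeve_mid","seam_left","seam_right","magnet_square"]:
        m=mark_of(t,p)
        print(t,n,[(np.round(a["uv"],1).tolist(),round(a["p"],2)) for a in m[:2]])
```

```text
{'time': np.float64(2.05), 'qpos': array([-0.624, -0.348,  1.982, -0.004,  1.503, -0.626]), 'eef_pos': array([ 0.399, -0.164,  0.351]), 'tcp_rot': array([ 0.706,  0.708, -0.002,  0.003])}
fixture scene [([277.4, 241.3], 0.67)]
sleeve_mid scene [([277.0, 213.6], 0.91)]
seam_left scene [([248.4, 249.3], 0.91)]
seam_right scene [([252.8, 247.4], 0.84)]
magnet_square scene [([257.2, 222.6], 0.75)]
fixture side [([273.5, 233.8], 0.56)]
sleeve_mid side [([276.2, 209.2], 0.96)]
seam_left side []
seam_right side [([274.0, 211.3], 0.65), ([251.1, 237.0], 0.59)]
magnet_square side [([256.9, 216.9], 0.46)]
[[1.0, 0.005, 0.004, 0.399], [-0.006, 0.943, 0.332, -0.084], [-0.002, -0.332, 0.943, 0.493], [0.0, 0.0, 0.0, 1.0]] [[282.40328451   0.         254.09072639]
 [  0.         282.40328451 193.3551655 ]
 [  0.           0.           1.        ]]
fixture wrist [([324.6, 90.1], 0.82)]
sleeve_mid wrist [([345.0, 86.9], 0.73)]
seam_left wrist [([256.9, 92.0], 0.73)]
seam_right wrist [([256.5, 104.9], 0.92)]
magnet_square wrist [([332.0, 15.7], 0.62)]
```

View pics/wrist1.png

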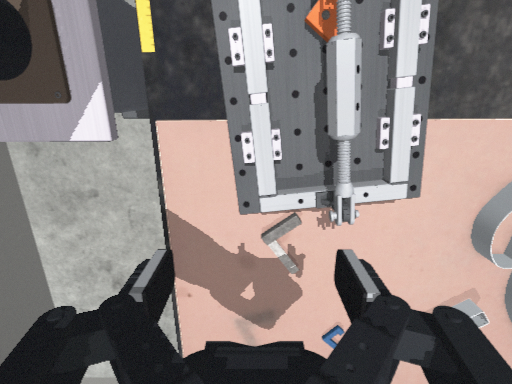

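View pics/scene1.png

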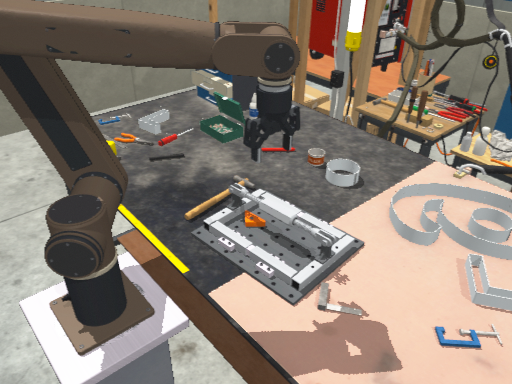

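Run:
```python
from h import *
P={n:np.load(f"{n}1.npy",allow_pickle=True).item() for n in ["scene","side","wrist"]}
print(*[np.round(x,4) for x in tri([ray(P["scene"],(277,213.6)),ray(P["side"],(276.2,209.2)),ray(P["wrist"],(345,86.9))])])
print(*[np.round(x,4) for x in tri([ray(P["scene"],(248.4,249.3)),ray(P["wrist"],(256.9,92))])])
print(*[np.round(x,4) for x in tri([ray(P["scene"],(252.8,247.4)),ray(P["side"],(251.1,237)),ray(P["wrist"],(256.5,104.9))])])
```

```text
[ 0.517  -0.0746  0.0918] [0.0022 0.0011 0.0022]
[ 0.4022 -0.0811  0.0254] [0.0001 0.0001]
[ 0.4037 -0.1011  0.0478] [0.0029 0.0052 0.0027]
```

The wrist view shows the sleeve at column 345, rows 35–138, with the seam gap at (258,98) and the magnet square at (322,18). I'll move so the camera is above the sleeve.

>>> {"api": "jog_arm", "payload": {"targets": "35 10 -15 0 0 0 1; 35 5 -15 0 0 0 1; 35 5 -15 0 0 0 1; 12 0 -5 0 0 0 1; 0 0 0 0 0 0 1"}}

```text
time: 3.37
eef_pos: [0.5203, -0.148, 0.301]
tcp_rot: [0.709, 0.705, -0.002, 0.007]
contact_force: [-0.2, -0.5, -1.0]
opening: 1.001
```

```bash
cat > look.py <<'E'
from h import *
import sys
k=sys.argv[1]
s=get_state();print({k:np.round(v,4).tolist() for k,v in s.items() if k in("time","qpos","eef_pos","tcp_rot","contact_force","opening")})
p=read_camera("wrist");np.save(f"wrist{k}.npy",dict(p),allow_pickle=True)
cv2.imwrite(f"pics/wrist{k}.png",p["pixels"])
for t in sys.argv[2:]:
    m=mark_of(t,p)
    print(t,[(np.round(a["uv"],1).tolist(),round(a["p"],2)) for a in m[:2]], [np.round(atz(p,a["uv"],{'sleeve_mid':.104}.get(t,.042)),4).tolist() for a in m[:2]])
c=p["pixels"]
E
python3 look.py 2 sleeve_mid seam_left seam_right fixture
```

```text
{'time': 3.3667, 'qpos': [-0.4607, -0.0641, 1.8316, -0.0088, 1.363, -0.4526], 'eef_pos': [0.5203, -0.148, 0.301], 'tcp_rot': [0.7093, 0.7048, -0.0023, 0.0066], 'contact_force': [-0.1861, -0.4536, -1.0181], 'opening': 1.0007}
sleeve_mid [([246.6, 106.7], 0.69)] [[0.5131, -0.0782, 0.104]]
seam_left [([166.8, 108.3], 0.59)] [[0.4032, -0.0823, 0.042]]
seam_right [([169.0, 120.2], 0.79), ([252.0, 104.8], 0.69)] [[0.4045, -0.098, 0.042], [0.5192, -0.0787, 0.042]]
fixture [([250.7, 105.5], 0.68)] [[0.5174, -0.0796, 0.042]]
```

View pics/wrist2.png

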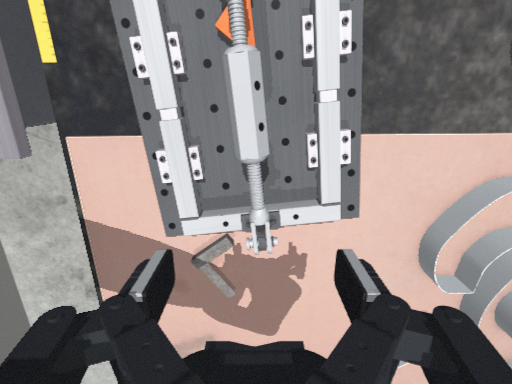

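Run:
```python
from h import *
p=np.load("wrist2.npy",allow_pickle=True).item()
for n,u in dict(near=(168.5,114),far=(328.5,96)).items(): print(n,np.round(atz(p,u,.042),4))
a=atz(p,(168.5,114),.042);b=atz(p,(328.5,96),.042);d=b-a;print("yaw",np.degrees(np.arctan2(d[1],d[0])),np.linalg.norm(d),(a+b)/2)
for u in [(243,49),(254,157),(261,225)]: print(np.round(atz(p,u,.108),4))
c=p["pixels"][30:180,200:300];cv2.imwrite("pics/crop2.png",cv2.resize(c,None,fx=4,fy=4,interpolation=cv2.INTER_CUBIC)[:600])
```

```text
near [ 0.4047 -0.0898  0.042 ]
far [ 0.6222 -0.0682  0.042 ]
yaw 5.673515438391517 0.21856563116069172 [ 0.51344349 -0.07897736  0.042     ]
[ 0.5103 -0.0191  0.108 ]
[ 0.5211 -0.1361  0.108 ]
[ 0.5296 -0.227   0.108 ]
```

View pics/crop2.png

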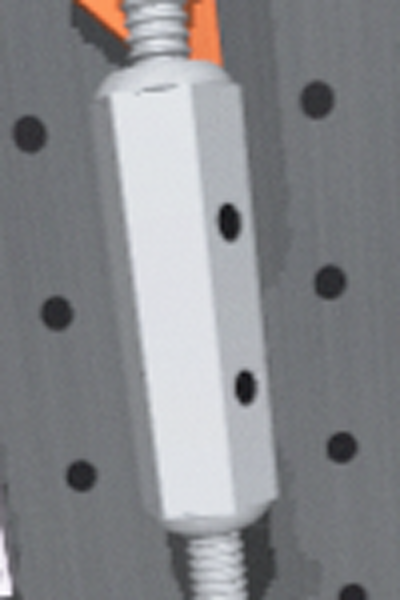

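Run:
```python
from h import *
import plant
print([n for n in dir(plant) if not n.startswith("_")][:60])
try: print(grasp_offset)
except Exception as e: print(e)
P={n:np.load(f"{n}.npy",allow_pickle=True).item() for n in ["wrist1","wrist2","scene1","side1"]}
print(*[np.round(x,4) for x in tri([ray(P["wrist1"],(345,86.9)),ray(P["wrist2"],(246.6,106.7)),ray(P["scene1"],(277,213.6)),ray(P["side1"],(276.2,209.2))])])
# sleeve edges axis from image: mid of outer edges
p=P["wrist2"]
for l,r in [((223.2,55),(260.7,55)),((239.5,152.5),(269.5,152.5))]:
    print(np.round(atz(p,l,.104),4),np.round(atz(p,r,.104),4))
cv2.imwrite("pics/seam2.png",cv2.resize(p["pixels"][90:140,140:200],None,fx=10,fy=10,interpolation=cv2.INTER_CUBIC))
```

```text
['Unreachable', 'get_state', 'grasp_offset', 'mark_of', 'read_camera', 'sign_off', 'silhouettes', 'spot_in']
0.0187
[ 0.5145 -0.077   0.0945] [0.0034 0.0024 0.0021 0.0017]
[ 0.4886 -0.0243  0.104 ] [ 0.5293 -0.0246  0.104 ]
[ 0.5036 -0.1313  0.104 ] [ 0.54   -0.1316  0.104 ]
```

View pics/seam2.png

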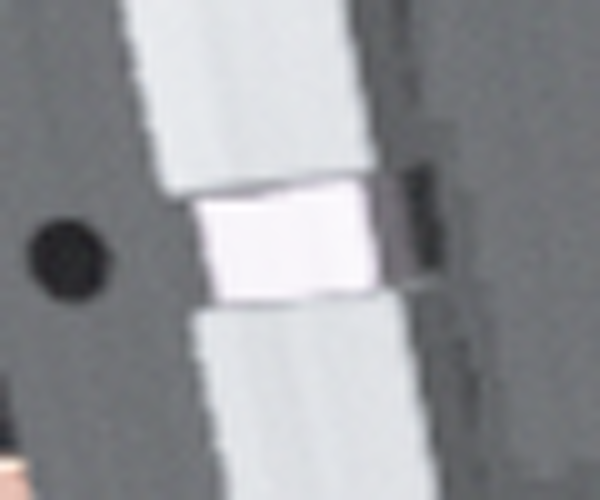

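>>> {"api": "jog_arm", "payload": {"targets": "0 10 0 0 0 6.4 1; -8 10 -10 0.73 -6.96 0 1; -8 10 -10 0.73 -6.96 0 1; -8 10 -15 0.73 -6.96 0 1; -8 10 -15 0.73 -6.96 0 1; -7 8 -15 0.73 -6.96 0 1; -7 8 -15 0.63 -5.97 0 1; 0 0 0 0 0 0 1"}}

```text
time: 4.28
eef_pos: [0.4675, -0.0824, 0.2235]
tcp_rot: [0.628, 0.689, 0.261, 0.252]
contact_force: [-1.8, 0.8, -4.0]
opening: 1.001
```

```bash
cat > st.py <<'E'
from h import *
import sys
s=get_state()
print({k:np.round(v,3).tolist() for k,v in s.items() if k in("time","qpos","eef_pos","contact_force","wrist_torque","opening")})
M=R.from_quat(s["tcp_rot"]).as_matrix()
yw=np.radians(float(sys.argv[1]) if len(sys.argv)>1 else 6.0);xf=np.array([np.cos(yw),np.sin(yw),0]);yf=np.array([-np.sin(yw),np.cos(yw),0])
z=M[:,2];print("phi",np.degrees(np.arctan2(-z@xf,-z[2])),"z.yf(deg)",np.degrees(np.arcsin(z@yf)),"toolx.yf",M[:,0]@yf,"tooly.yf deg",np.degrees(np.arcsin(M[:,1]@yf)))
c=np.array([.5145,-.077,.104]);r=s["eef_pos"]-c
print("tcp rel fixture mm",np.round(1e3*np.array([r@xf,r@yf,r[2]]),1))
# relative in tool frame
print("sleeve in tool frame mm",np.round(1e3*(M.T@-r),1))
E
python3 st.py
```

```text
{'time': 4.283, 'qpos': [-0.629, -0.566, 2.47, 0.687, 0.747, -1.119], 'eef_pos': [0.468, -0.082, 0.224], 'contact_force': [-1.766, 0.798, -4.036], 'wrist_torque': [-0.02, 0.418, 0.02], 'opening': 1.001}
phi -42.52039233035176 z.yf(deg) -1.6432812617402024 toolx.yf 0.9995874154025352 tooly.yf deg -0.0931606144397318
tcp rel fixture mm [-47.3  -0.4 119.5]
sleeve in tool frame mm [  3.8 -45.9 120. ]
```

>>> {"api": "jog_arm", "payload": {"targets": "0 0 -35 2 -1.3 0 1; 0 0 -35 0 0 0 1; 10 1 -10 0 0 0 1; 0 0 0 0 0 0 1"}}

```text
time: 4.62
eef_pos: [0.4976, -0.0922, 0.1658]
tcp_rot: [0.628, 0.682, 0.277, 0.252]
contact_force: [0.1, 0.8, 0.1]
opening: 0.998
```

```bash
python3 st.py; python3 look.py 3 sleeve_mid
```

```text
{'time': 4.617, 'qpos': [-0.618, -0.356, 2.463, 0.912, 0.605, -1.36], 'eef_pos': [0.498, -0.092, 0.166], 'contact_force': [0.128, 0.794, 0.095], 'wrist_torque': [-0.033, 0.349, 0.008], 'opening': 0.998}
phi -43.974264107475534 z.yf(deg) -0.704623224132662 toolx.yf 0.999769551326638 tooly.yf deg -1.0082154791176514
tcp rel fixture mm [-18.4 -13.4  61.8]
sleeve in tool frame mm [ 13.5 -29.9  57.1]
{'time': 4.6167, 'qpos': [-0.6178, -0.3558, 2.4632, 0.9123, 0.605, -1.3603], 'eef_pos': [0.4976, -0.0922, 0.1658], 'tcp_rot': [0.6282, 0.682, 0.2766, 0.2523], 'contact_force': [0.1279, 0.7939, 0.0947], 'opening': 0.9979}
sleeve_mid [([209.0, 196.4], 0.83)] [[0.5102, -0.0776, 0.104]]
```

View pics/wrist3.png

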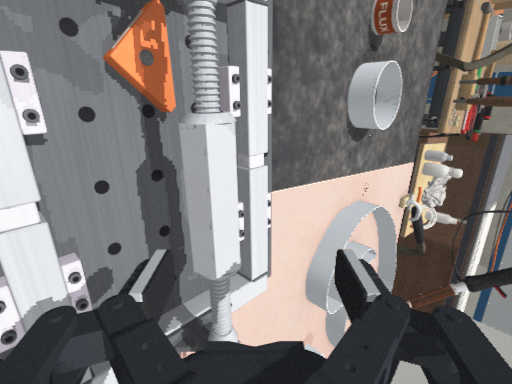

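```bash
cat > kin.py <<'E'
import numpy as np
from scipy.optimize import least_squares
from scipy.spatial.transform import Rotation as R
D=[([-1.464,.287,1.578,0,1.279,-.15],(.171,-.652,.231),(.992,.128,0,-.001)),
([-.624,-.348,1.982,-.004,1.503,-.626],(.3995,-.1644,.3507),(.706,.708,-.002,.003)),
([-.4607,-.0641,1.8316,-.0088,1.363,-.4526],(.5203,-.148,.301),(.7093,.7048,-.0023,.0066)),
([-.629,-.566,2.47,.687,.747,-1.119],(.4675,-.0824,.2235),(.628,.689,.261,.252)),
([-.6178,-.3558,2.4632,.9123,.605,-1.3603],(.4976,-.0922,.1658),(.6282,.682,.2766,.2523))]
def fk(q,p):
    r0,h,L1,e,L2,Lt,lat,lat2=p
    Ry=lambda a:R.from_euler('y',a).as_matrix();Rz=lambda a:R.from_euler('z',a).as_matrix()
    M=Rz(q[0]);x=M@np.array([r0,lat,h])
    M=M@Ry(q[1]);x=x+M@np.array([0,0,L1])
    M=M@Ry(q[2]);x=x+M@np.array([e,0,0])
    M=M@Rz(SG*q[3]);x=x+M@np.array([0,lat2,L2])
    M=M@Ry(q[4]);
    M=M@Rz(q[5]);x=x+M@np.array([0,0,Lt]);return x,M
SG=1
LO=np.array([-2.77,-.9,.21,-1.53,.24,-2.84]);HI=np.array([2.77,2.22,2.48,4.67,2.81,2.84])
def fit():
    global SG
    best=None
    for sg in (1,-1):
        SG=sg
        for s in range(10):
            x0=np.array([0,.4,.4,0,.35,.2,.1,0])+np.random.default_rng(s).normal(size=8)*.05
            f=lambda p:np.concatenate([fk(q,p)[0]-t for q,t,_ in D])
            r=least_squares(f,x0)
            if best is None or r.cost<best[0]: best=(r.cost,sg,r.x)
    SG=best[1];return best
if __name__=="__main__":
    b=fit();p=b[2];print(b[0],b[1],np.round(p,4))
    C=None
    for q,t,o in D:
        x,M=fk(q,p);Q=R.from_quat(o).as_matrix();print(np.round(1e3*(x-t),1),np.round((M.T@Q)[:,1:],2).tolist())
E
python3 kin.py
```

```text
1.7750799515513534e-07 1 [ 0.0037  0.2389  0.4419  0.0196  0.5685  0.2483  0.1026 -0.0017]
[ 0.3 -0.  -0.2] [[-1.0, -0.0], [-0.0, -0.0], [-0.0, 1.0]]
[-0.1 -0.1 -0.1] [[-1.0, -0.0], [0.0, -0.0], [-0.0, 1.0]]
[-0.1 -0.   0.3] [[-1.0, 0.0], [-0.0, 0.0], [0.0, 1.0]]
[-0.  -0.2  0. ] [[-1.0, 0.0], [-0.0, 0.0], [0.0, 1.0]]
[-0.   0.2 -0. ] [[-1.0, 0.0], [-0.0, 0.0], [0.0, 1.0]]
```

```bash
cat > scan.py <<'E'
from kin import *
import kin
b=fit();p=b[2]
C=np.array([[0,-1,0],[1,0,0],[0,0,1.]]) # M.T@Q : columns y=(-1,0,0), z=(0,0,1), x=(0,1,0)
C=np.column_stack([[0,1,0],[-1,0,0],[0,0,1]])
def pose(phi,d,yaw=6,c=(.5145,-.077,.104)):
    yw=np.radians(yaw);f=np.radians(phi);xf=np.array([np.cos(yw),np.sin(yw),0]);yf=np.array([-np.sin(yw),np.cos(yw),0]);zf=np.array([0,0,1.])
    z=-(np.sin(f)*xf+np.cos(f)*zf);y=np.cos(f)*xf-np.sin(f)*zf;x=np.cross(y,z)
    return np.array(c)+d*z,np.column_stack([x,y,z])
def ik(phi,d,q0,**k):
    t,Q=pose(phi,d,**k)
    def f(q):
        x,M=fk(q,p);return np.r_[5*(x-t),R.from_matrix(Q.T@(M@C)).as_rotvec()]
    r=least_squares(f,np.clip(q0,LO+.001,HI-.001),bounds=(LO,HI));return r.x,np.abs(r.fun).max()
if __name__=="__main__":
    q=np.array([-.4607,-.0641,1.8316,-.0088,1.363,-.4526])
    for rng in (range(0,-65,-5),range(0,65,5)):
        q1=q
        for a in rng:
            q1,e=ik(a,.022,q1);
            q2,e2=ik(a,-.06,q1);print(a,np.round(q1,2),round(e,4),"| retracted",np.round(q2[2],2),round(e2,4))
E
python3 scan.py
```

```text
0 [-0.34  0.13  2.07 -0.    0.95 -0.45] 0.0 | retracted 2.02 0.0
-5 [-0.36  0.09  2.11  0.05  0.87 -0.5 ] 0.0 | retracted 2.08 0.0
-10 [-0.38  0.05  2.16  0.11  0.78 -0.56] 0.0 | retracted 2.14 0.0
-15 [-0.4   0.02  2.2   0.19  0.7  -0.64] 0.0 | retracted 2.2 0.0
-20 [-0.42 -0.01  2.24  0.3   0.63 -0.74] 0.0 | retracted 2.26 0.0
-25 [-0.44 -0.04  2.29  0.43  0.56 -0.87] 0.0 | retracted 2.32 0.0
-30 [-0.47 -0.06  2.33  0.6   0.5  -1.05] 0.0 | retracted 2.38 0.0
-35 [-0.49 -0.08  2.37  0.81  0.46 -1.27] 0.0 | retracted 2.43 0.0
-40 [-0.51 -0.09  2.41  1.07  0.44 -1.52] 0.0 | retracted 2.48 0.0104
-45 [-0.54 -0.09  2.44  1.33  0.45 -1.79] 0.0 | retracted 2.48 0.0602
-50 [-0.56 -0.08  2.47  1.57  0.5  -2.04] 0.0 | retracted 2.48 0.1037
-55 [-0.59 -0.05  2.48  1.72  0.56 -2.2 ] 0.0231 | retracted 2.48 0.137
-60 [-0.61 -0.01  2.48  1.84  0.64 -2.34] 0.0525 | retracted 2.48 0.1708
0 [-0.34  0.13  2.07 -0.    0.95 -0.45] 0.0 | retracted 2.02 0.0
5 [-0.33  0.17  2.02 -0.04  1.03 -0.41] 0.0 | retracted 1.96 0.0
10 [-0.31  0.21  1.98 -0.08  1.12 -0.38] 0.0 | retracted 1.9 0.0
15 [-0.3   0.26  1.93 -0.11  1.2  -0.35] 0.0 | retracted 1.84 0.0
20 [-0.29  0.3   1.89 -0.14  1.28 -0.33] 0.0 | retracted 1.78 0.0
25 [-0.27  0.35  1.84 -0.16  1.36 -0.31] 0.0 | retracted 1.72 0.0
30 [-0.26  0.39  1.8  -0.18  1.44 -0.3 ] 0.0 | retracted 1.67 0.0
35 [-0.25  0.44  1.76 -0.2   1.52 -0.29] 0.0 | retracted 1.62 0.0
40 [-0.25  0.48  1.73 -0.22  1.6  -0.28] 0.0 | retracted 1.57 0.0
45 [-0.24  0.53  1.69 -0.24  1.68 -0.27] 0.0 | retracted 1.52 0.0
50 [-0.23  0.57  1.65 -0.26  1.75 -0.27] 0.0 | retracted 1.47 0.0
55 [-0.23  0.61  1.62 -0.28  1.83 -0.27] 0.0 | retracted 1.43 0.0
60 [-0.22  0.66  1.59 -0.3   1.9  -0.27] 0.0 | retracted 1.38 0.0
```

-44° works the arm at its elbow limit, while positive tilts are roomy. The flats also line up at +16°, so I'll lift and tilt there.

>>> {"api": "jog_arm", "payload": {"targets": "0 3 25 -0.73 6.96 0 1; 0 3 20 -0.73 6.96 0 1; 4 3 5 -0.73 6.96 0 1; 5 3 0 -0.73 6.96 0 1; 5 2 0 -0.73 6.96 0 1; 5 2 0 -0.73 6.96 0 1; 5 2 0 -0.73 6.96 0 1; 5 0 0 -0.73 6.96 0 1; 5 0 0 -0.4 4 0 1; 0 0 0 0 0 0 1"}}

```text
time: 5.55
eef_pos: [0.5442, -0.0838, 0.236]
tcp_rot: [0.675, 0.731, -0.089, -0.044]
contact_force: [-0.6, -0.6, -1.0]
opening: 0.997
```

```bash
python3 st.py; python3 look.py 4 sleeve_mid seam_left seam_right
```

```text
{'time': 5.55, 'qpos': [-0.282, 0.11, 1.782, -0.121, 1.411, -0.333], 'eef_pos': [0.544, -0.084, 0.236], 'contact_force': [-0.59, -0.611, -0.952], 'wrist_torque': [0.055, -0.055, -0.003], 'opening': 0.997}
phi 11.056377823874387 z.yf(deg) -2.890402723341858 toolx.yf 0.9982848217178768 tooly.yf deg -1.7044214323440128
tcp rel fixture mm [ 28.8  -9.8 132. ]
sleeve in tool frame mm [ 16.5  -3.5 134.4]
{'time': 5.55, 'qpos': [-0.2825, 0.1102, 1.7818, -0.1208, 1.4109, -0.3334], 'eef_pos': [0.5442, -0.0838, 0.236], 'tcp_rot': [0.675, 0.7311, -0.089, -0.0445], 'contact_force': [-0.5903, -0.6107, -0.9522], 'opening': 0.9974}
sleeve_mid [([248.7, 168.8], 0.76), ([271.4, 62.9], 0.19)] [[0.5121, -0.0795, 0.104], [0.5259, 0.0189, 0.104]]
seam_left [([175.6, 146.0], 0.8), ([175.2, 154.8], 0.66)] [[0.4038, -0.0825, 0.042], [0.4028, -0.0941, 0.042]]
seam_right [([178.5, 155.5], 0.84)] [[0.4073, -0.0945, 0.042]]
```

View pics/wrist4.png

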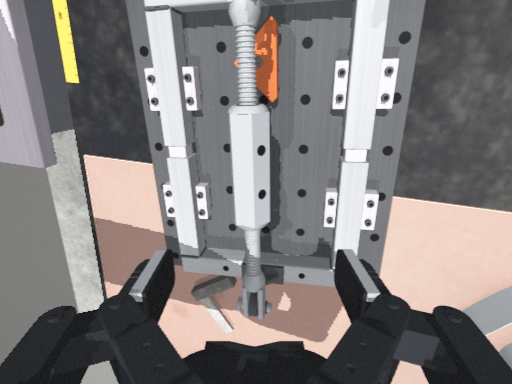

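Run:
```python
from h import *
p=np.load("wrist4.npy",allow_pickle=True).item()
c=p["pixels"][95:245,205:295];cv2.imwrite("pics/crop4.png",cv2.resize(c,None,fx=4,fy=4,interpolation=cv2.INTER_CUBIC))
```

```text
(no output)
```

View pics/crop4.png

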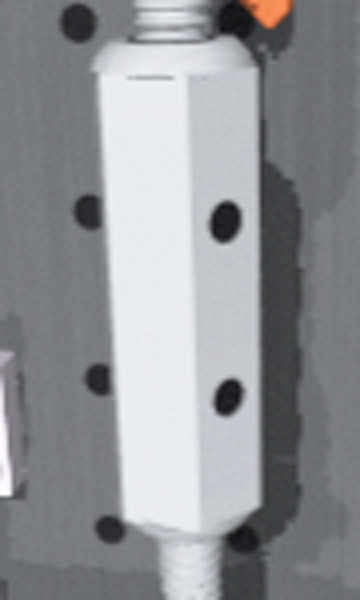

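```bash
cat > to.py <<'E'
# delta from current pose to target phi, d(mm), [y off], given centre
from h import *
import sys
from scan import pose
def delta(phi,d,c,yaw=6.,yo=0):
    s=get_state();t,Q=pose(phi,d/1e3,yaw,c)
    yw=np.radians(yaw);t=t+yo/1e3*np.array([-np.sin(yw),np.cos(yw),0])
    M=R.from_quat(s["tcp_rot"]).as_matrix()
    return 1e3*(t-s["eef_pos"]),np.degrees(R.from_matrix(Q@M.T).as_rotvec())
if __name__=="__main__":
    c=tuple(float(v) for v in open("c.txt").read().split())
    dx,rv=delta(float(sys.argv[1]),float(sys.argv[2]),c)
    print("shift",np.round(dx,1),"rot",np.round(rv,2))
E
echo ".5145 -.077 .104">c.txt
python3 - <<'E'
from h import *
P={n:np.load(f"wrist{n}.npy",allow_pickle=True).item() for n in (1,2,3,4)}
U={1:(345,86.9),2:(246.6,106.7),3:(209,196.4),4:(248.7,168.8)}
print(*[np.round(x,4) for x in tri([ray(P[n],U[n]) for n in U])])
E
python3 to.py 16 -60
```

```text
[ 0.5128 -0.0779  0.1041] [0.0028 0.0004 0.0022 0.0016]
shift [ -9.6   8.1 -72.8] rot [2.49 5.29 1.02]
```

>>> {"api": "jog_arm", "payload": {"targets": "-5 4 -36 2.5 5.3 1 1; -5 4 -36 0 0 0 1; 0 0 0 0 0 0 1"}}

```text
time: 6.0
eef_pos: [0.529, -0.0765, 0.1662]
tcp_rot: [0.664, 0.735, -0.102, -0.089]
contact_force: [-0.2, 0.7, -1.8]
opening: 0.998
```

```bash
echo ".5135 -.0775 .104">c.txt; python3 to.py 16 -60;python3 to.py 16 22; python3 look.py 5 sleeve_mid
```

```text
shift [ 0.9  0.7 -4.5] rot [0.15 0.45 0.17]
shift [-21.5  -1.6 -83.3] rot [0.15 0.45 0.17]
{'time': 6.0, 'qpos': [-0.2843, 0.193, 1.8301, -0.1064, 1.3709, -0.3513], 'eef_pos': [0.529, -0.0765, 0.1662], 'tcp_rot': [0.6642, 0.7352, -0.1016, -0.0895], 'contact_force': [-0.1698, 0.6877, -1.8039], 'opening': 0.998}
sleeve_mid [([253.9, 208.8], 0.75)] [[0.5112, -0.0793, 0.104]]
```

View pics/wrist5.png

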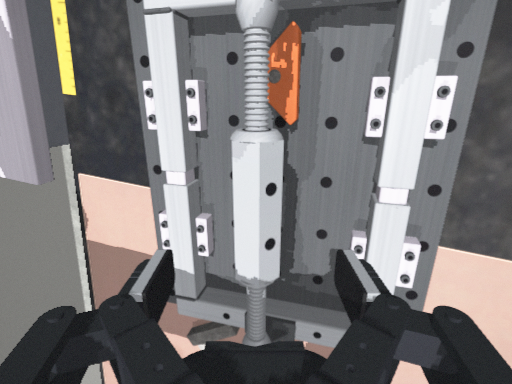

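The sleeve (column 257) is centred between the pads (155 and 355) and aligned. Next I descend and grip.

>>> {"api": "jog_arm", "payload": {"targets": "-7 -1 -28 0 0 0 1; -7 0 -28 0 0 0 1; -6 0 -24 0 0 0 1; 0 0 -2 0 0 0 0.4; 0 0 0 0 0 0 0.4", "force": 100}}

```text
time: 6.52
eef_pos: [0.5194, -0.083, 0.1044]
tcp_rot: [0.667, 0.735, -0.094, -0.072]
contact_force: [0.6, 0.2, 0.8]
opening: 0.748
```

```bash
python3 st.py; python3 to.py 16 22
```

```text
{'time': 6.517, 'qpos': [-0.299, 0.23, 1.908, -0.117, 1.217, -0.344], 'eef_pos': [0.519, -0.083, 0.104], 'contact_force': [0.554, 0.177, 0.787], 'wrist_torque': [-0.031, -0.156, 0.009], 'opening': 0.748}
phi 13.539627795735461 z.yf(deg) -1.0693646887843211 toolx.yf 0.9997763901492124 tooly.yf deg -0.5697141087565326
tcp rel fixture mm [ 4.2 -6.5  0.4]
sleeve in tool frame mm [ 6.5 -4.1  1.3]
shift [-11.9   4.9 -21.6] rot [0.92 2.58 0.28]
```

>>> {"api": "jog_arm", "payload": {"targets": "-8 4 -12 0.9 2.6 0.3 0.4; -5 2 -12 0 0 0 0.4; 0 0 0 0 0 0 0.4"}}

```text
time: 6.77
eef_pos: [0.51, -0.0782, 0.086]
tcp_rot: [0.663, 0.736, -0.102, -0.089]
contact_force: [0.1, 0.2, -0.7]
opening: 0.697
```

```bash
python3 st.py; python3 to.py 16 22
```

```text
{'time': 6.767, 'qpos': [-0.296, 0.257, 1.918, -0.115, 1.218, -0.347], 'eef_pos': [0.51, -0.078, 0.086], 'contact_force': [0.096, 0.166, -0.697], 'wrist_torque': [0.03, -0.117, 0.004], 'opening': 0.697}
phi 15.58912224026359 z.yf(deg) -0.1987343484011139 toolx.yf 0.9999938138757023 tooly.yf deg -0.03347219605953785
tcp rel fixture mm [ -4.6  -0.7 -18. ]
sleeve in tool frame mm [  0.6  -0.4 -18.6]
shift [-2.5  0.  -3.1] rot [ 0.16  0.43 -0.02]
```

>>> {"api": "jog_arm", "payload": {"targets": "-2.5 0 -3.5 0 0 0 -0.2; 0 0 0 0 0 0 -0.6; 0 0 0 0 0 0 -0.6; 0 0 0 0 0 0 -0.6; 0 0 0 0 0 0 -0.6"}}

```text
time: 7.18
eef_pos: [0.5078, -0.0782, 0.0836]
tcp_rot: [0.663, 0.736, -0.102, -0.089]
contact_force: [0.4, 0.3, -0.8]
opening: 0.406
```

```bash
python3 st.py; python3 to.py 16 22;python3 look.py 6
```

```text
{'time': 7.183, 'qpos': [-0.297, 0.257, 1.924, -0.117, 1.213, -0.347], 'eef_pos': [0.508, -0.078, 0.084], 'contact_force': [0.414, 0.283, -0.796], 'wrist_torque': [-0.072, 0.077, -0.052], 'opening': 0.406}
phi 15.611239013581585 z.yf(deg) -0.2425909016205683 toolx.yf 0.9999907856236975 tooly.yf deg -0.04059253308443477
tcp rel fixture mm [ -6.7  -0.5 -20.4]
sleeve in tool frame mm [  0.4   1.  -21.5]
shift [-0.4  0.1 -0.7] rot [ 0.2   0.41 -0.03]
{'time': 7.1833, 'qpos': [-0.2968, 0.2569, 1.9243, -0.1167, 1.2127, -0.3466], 'eef_pos': [0.5078, -0.0782, 0.0836], 'tcp_rot': [0.663, 0.7362, -0.1024, -0.0893], 'contact_force': [0.414, 0.2835, -0.7958], 'opening': 0.4058}
```

View pics/wrist6.png

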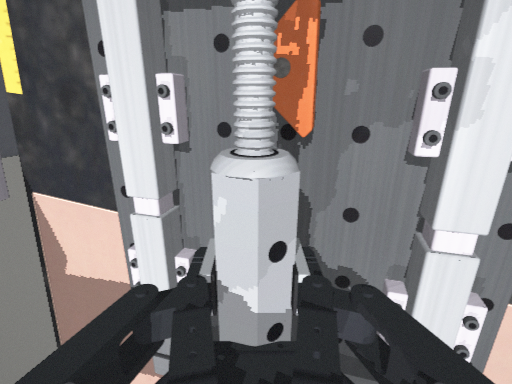

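>>> {"api": "jog_arm", "payload": {"targets": "0 0 0 0 0 0 -0.6; -2 -0.2 0.5 -0.5 5 0 -0.6; -2 -0.2 1 -0.7 7 0 -0.6; -2 -0.2 1.2 -0.7 7 0 -0.6; 0 0 0 0 0 0 -0.6", "force": 120}}

```text
time: 7.65
eef_pos: [0.5014, -0.0789, 0.0867]
tcp_rot: [0.638, 0.708, -0.226, -0.202]
contact_force: [-2.8, -0.3, 4.9]
opening: 0.403
```

```bash
echo ".5126 -.0776 .1037">c.txt;python3 st.py; python3 to.py 34 21.5;python3 look.py 7
```

```text
{'time': 7.65, 'qpos': [-0.254, 0.437, 1.758, -0.207, 1.532, -0.288], 'eef_pos': [0.501, -0.079, 0.087], 'contact_force': [-2.826, -0.286, 4.945], 'wrist_torque': [-0.013, 0.845, -0.05], 'opening': 0.403}
phi 35.30409523120206 z.yf(deg) -0.1553292227707289 toolx.yf 0.9999960383871326 tooly.yf deg -0.04339650050580465
tcp rel fixture mm [-13.2  -0.5 -17.3]
sleeve in tool frame mm [  0.5   0.8 -21.7]
shift [-0.8  0.  -0.8] rot [ 0.29 -1.28 -0.05]
{'time': 7.65, 'qpos': [-0.2541, 0.437, 1.7584, -0.2071, 1.5317, -0.2882], 'eef_pos': [0.5014, -0.0789, 0.0867], 'tcp_rot': [0.6376, 0.7082, -0.2263, -0.2019], 'contact_force': [-2.8262, -0.2863, 4.9453], 'opening': 0.4031}
```

View pics/wrist7.png

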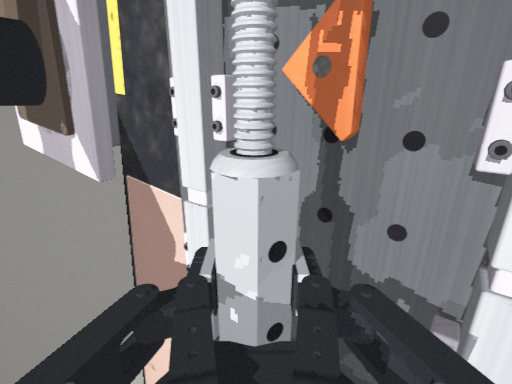

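The sleeve looks the same in the gripper frame (hole still at (276,252)), so it is turning with the jaws, and the forces are low. Continuing to +60°.

>>> {"api": "jog_arm", "payload": {"targets": "-2.2 -0.2 1.3 -0.7 7 0 -0.6; -1.9 -0.2 1.8 -0.7 7 0 -0.6; -1.7 -0.2 2 -0.7 7 0 -0.6; -0.8 -0.1 1 -0.3 3.5 0 -0.6; 0 0 0 0 0 0 -0.6"}}

```text
time: 8.12
eef_pos: [0.4953, -0.0795, 0.0934]
tcp_rot: [0.578, 0.643, -0.373, -0.336]
contact_force: [-5.8, 0.4, 3.5]
opening: 0.402
```

```bash
python3 st.py; python3 to.py 60 21.5
```

```text
{'time': 8.117, 'qpos': [-0.222, 0.659, 1.586, -0.301, 1.91, -0.27], 'eef_pos': [0.495, -0.079, 0.093], 'contact_force': [-5.773, 0.443, 3.522], 'wrist_torque': [-0.088, 0.236, -0.017], 'opening': 0.402}
phi 60.29583465572138 z.yf(deg) -0.04861753213970748 toolx.yf 0.9999992055220608 tooly.yf deg 0.05340944989190442
tcp rel fixture mm [-19.4  -0.5 -10.6]
sleeve in tool frame mm [  0.5   0.4 -22.1]
shift [-1.2 -0.  -0.4] rot [ 0.01 -0.3  -0.07]
```

>>> {"api": "jog_arm", "payload": {"targets": "0 0 0 0 0 0 0.42; 0 0 0 0 0 0 0.42; 0 0 0 0 0 0 0.42; 1.4 0.1 -2.2 0.7 -7 0 0.42; 1.7 0.2 -2 0.7 -7 0 0.42; 1.9 0.2 -1.8 0.7 -7 0 0.42; 2.1 0.2 -1.5 0.7 -7 0 0.42; 0 0 0 0 0 0 0.42"}}

```text
time: 8.78
eef_pos: [0.5054, -0.0787, 0.0819]
tcp_rot: [0.644, 0.717, -0.2, -0.178]
contact_force: [0.2, -0.9, 0.3]
opening: 0.711
```

```bash
python3 st.py; python3 to.py 0.3 21.5;python3 look.py 8
```

```text
{'time': 8.783, 'qpos': [-0.26, 0.409, 1.787, -0.19, 1.46, -0.297], 'eef_pos': [0.505, -0.079, 0.082], 'contact_force': [0.244, -0.912, 0.341], 'wrist_torque': [0.022, -0.261, 0.027], 'opening': 0.711}
phi 31.067202861749312 z.yf(deg) -0.22253383783502909 toolx.yf 0.9999914184953613 tooly.yf deg 0.0825926076699735
tcp rel fixture mm [ -9.3  -0.8 -22.1]
sleeve in tool frame mm [  0.7  -3.5 -23.8]
shift [7.1 1.1 0.3] rot [  3.41 -30.58  -0.14]
{'time': 8.7833, 'qpos': [-0.2604, 0.4086, 1.7867, -0.1902, 1.4597, -0.2968], 'eef_pos': [0.5054, -0.0787, 0.0819], 'tcp_rot': [0.6438, 0.7168, -0.2001, -0.1779], 'contact_force': [0.2444, -0.9122, 0.3406], 'opening': 0.7112}
```

View pics/wrist8.png

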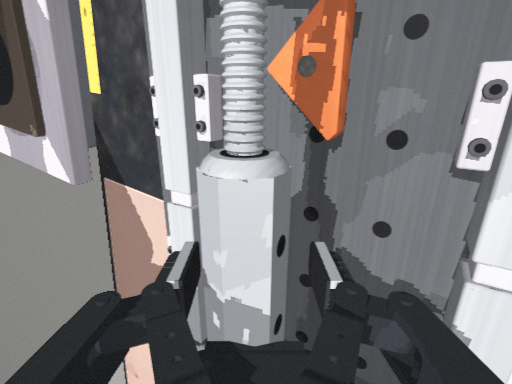

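>>> {"api": "jog_arm", "payload": {"targets": "0 0 2 0.7 -7 0 0.42; 1.5 0.3 -0.5 0.7 -7 0 0.42; 2 0.3 -0.5 0.7 -7 0 0.42; 2.5 0.3 -0.5 0.7 -7 0 0.42; 1 0.2 0 0.3 -3 0 0.42; 0 0 0 0 0 0 0.42"}}

```text
time: 9.33
eef_pos: [0.5148, -0.0777, 0.0789]
tcp_rot: [0.668, 0.744, -0.0, 0.003]
contact_force: [-0.4, -0.3, 0.4]
opening: 0.71
```

```bash
python3 st.py; python3 to.py 0.3 21.5
```

```text
{'time': 9.333, 'qpos': [-0.343, 0.129, 2.066, -0.004, 0.94, -0.448], 'eef_pos': [0.515, -0.078, 0.079], 'contact_force': [-0.391, -0.308, 0.361], 'wrist_torque': [0.015, 0.008, -0.009], 'opening': 0.71}
phi -0.2235860023579927 z.yf(deg) -0.3046181827983906 toolx.yf 0.9999823445242769 tooly.yf deg 0.15207459891835748
tcp rel fixture mm [  0.3  -0.7 -25.1]
sleeve in tool frame mm [  0.6  -0.2 -25.2]
shift [-2.3  0.1  3.3] rot [ 0.25  0.55 -0.15]
```

>>> {"api": "jog_arm", "payload": {"targets": "-2.2 0 3.3 0 0.4 0 0.1; 0 0 0 0 0 0 -0.6; 0 0 0 0 0 0 -0.6; 0 0 0 0 0 0 -0.6; 0 0 0 0 0 0 -0.6; -2 -0.2 0 -0.5 5 0 -0.6; -2.6 -0.3 0.3 -0.7 7 0 -0.6; -2.5 -0.3 0.7 -0.7 7 0 -0.6; -2.4 -0.2 1 -0.7 7 0 -0.6; 0 0 0 0 0 0 -0.6"}}

```text
time: 10.17
eef_pos: [0.5036, -0.0787, 0.0853]
tcp_rot: [0.648, 0.722, -0.181, -0.163]
contact_force: [-5.7, 0.4, 8.7]
opening: 0.403
```

```bash
sed -i 's/^c=np.*;r=/c=np.array([float(v) for v in open("c.txt").read().split()]);r=/' st.py; python3 st.py; python3 to.py 60 21.5; python3 look.py 9
```

```text
{'time': 10.167, 'qpos': [-0.268, 0.372, 1.816, -0.177, 1.419, -0.308], 'eef_pos': [0.504, -0.079, 0.085], 'contact_force': [-5.689, 0.384, 8.72], 'wrist_torque': [-0.104, 1.239, -0.09], 'opening': 0.403}
phi 28.20795722416948 z.yf(deg) -0.10356734420847921 toolx.yf 0.999994140451745 tooly.yf deg 0.16656922522010112
tcp rel fixture mm [ -9.   -0.2 -18.4]
sleeve in tool frame mm [  0.1  -0.8 -20.5]
shift [-9.6 -0.8  7.7] rot [-3.37 31.61 -0.19]
{'time': 10.1667, 'qpos': [-0.2682, 0.372, 1.8157, -0.1768, 1.4189, -0.308], 'eef_pos': [0.5036, -0.0787, 0.0853], 'tcp_rot': [0.6477, 0.7218, -0.1814, -0.1627], 'contact_force': [-5.6891, 0.3843, 8.7201], 'opening': 0.4028}
```

View pics/wrist9.png

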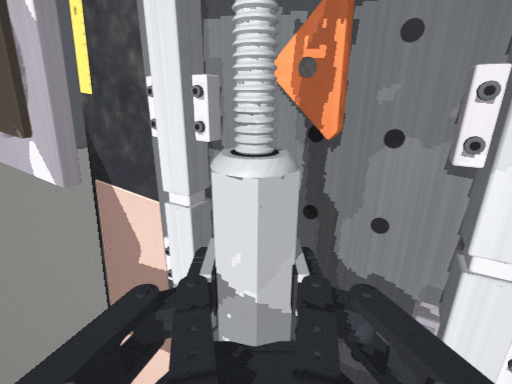

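Gripped squarely (corner centred at column 256), and the seam gap is narrowing. Continuing.

>>> {"api": "jog_arm", "payload": {"targets": "-2.2 -0.2 1.2 -0.7 7 0 -0.6; -2 -0.2 1.4 -0.7 7 0 -0.6; -1.9 -0.2 1.7 -0.7 7 0 -0.6; -1.7 -0.2 1.9 -0.7 7 0 -0.6; -0.8 0 1 -0.4 3.6 0 -0.6; 0 0 0 0 0 0 -0.6; 0 0 0 0 0 0 0.42; 0 0 0 0 0 0 0.42; 0 0 0 0 0 0 0.42"}}

```text
time: 10.97
eef_pos: [0.4956, -0.0796, 0.0904]
tcp_rot: [0.573, 0.641, -0.379, -0.341]
contact_force: [0.0, 0.3, 0.7]
opening: 0.713
```

```bash
python3 st.py; python3 to.py 60 21.5
```

```text
{'time': 10.967, 'qpos': [-0.22, 0.674, 1.578, -0.306, 1.921, -0.273], 'eef_pos': [0.496, -0.08, 0.09], 'contact_force': [0.033, 0.296, 0.714], 'wrist_torque': [0.004, -0.461, 0.013], 'opening': 0.713}
phi 61.36203532881464 z.yf(deg) -0.17868825537017927 toolx.yf 0.9999852918074091 tooly.yf deg 0.2542412654387291
tcp rel fixture mm [-17.1  -0.2 -13.3]
sleeve in tool frame mm [  0.2  -3.5 -21.4]
shift [-1.5  0.   2.5] rot [ 0.01 -1.37 -0.28]
```

>>> {"api": "jog_arm", "payload": {"targets": "0 0 0.5 0.7 -7 0 0.42; 1.2 0.2 -1.5 0.7 -7 0 0.42; 1.9 0.2 -1.3 0.7 -7 0 0.42; 2 0.2 -1.2 0.7 -7 0 0.42; 2.2 0.2 -1 0.7 -7 0 0.42; 2.3 0.2 -0.8 0.7 -7 0 0.42; 2.4 0.2 -0.5 0.7 -7 0 0.42; 2.4 0.2 -0.3 0.7 -7 0 0.42; 1 0.1 0 0.3 -3 0 0.42; 0 0 0 0 0 0 0.42"}}

```text
time: 11.8
eef_pos: [0.5168, -0.078, 0.0806]
tcp_rot: [0.668, 0.744, -0.008, 0.002]
contact_force: [0.2, -0.4, 1.0]
opening: 0.708
```

```bash
python3 st.py; python3 to.py 1 21.5
```

```text
{'time': 11.8, 'qpos': [-0.336, 0.136, 2.055, -0.021, 0.953, -0.432], 'eef_pos': [0.517, -0.078, 0.081], 'contact_force': [0.161, -0.382, 1.012], 'wrist_torque': [0.014, 0.075, 0.006], 'opening': 0.708}
phi 0.5273882869379588 z.yf(deg) -0.8494185320391168 toolx.yf 0.9998826683785521 tooly.yf deg 0.22102046922041735
tcp rel fixture mm [  4.1  -0.8 -23.1]
sleeve in tool frame mm [  0.5  -4.3 -23.1]
shift [-4.5  0.3  1.6] rot [ 0.79  0.56 -0.23]
```

>>> {"api": "jog_arm", "payload": {"targets": "-4.5 0.3 1.6 0.7 0.5 0 0.2; 0 0 0 0 0 0 -0.6; 0 0 0 0 0 0 -0.6; 0 0 0 0 0 0 -0.6; 0 0 0 0 0 0 -0.6; -2 -0.2 0 -0.5 5 0 -0.6; -2.6 -0.3 0.3 -0.7 7 0 -0.6; -2.5 -0.3 0.7 -0.7 7 0 -0.6; -2.4 -0.2 1 -0.7 7 0 -0.6; 0 0 0 0 0 0 -0.6"}}

```text
time: 12.63
eef_pos: [0.504, -0.0785, 0.0862]
tcp_rot: [0.647, 0.722, -0.182, -0.165]
contact_force: [-6.2, -0.3, 7.9]
opening: 0.404
```

```bash
python3 st.py; python3 to.py 60 21.5; python3 look.py 10
```

```text
{'time': 12.633, 'qpos': [-0.268, 0.374, 1.812, -0.176, 1.425, -0.309], 'eef_pos': [0.504, -0.079, 0.086], 'contact_force': [-6.181, -0.262, 7.936], 'wrist_torque': [-0.041, 1.221, -0.036], 'opening': 0.404}
phi 28.469830262919128 z.yf(deg) 0.01505768399771932 toolx.yf 0.9999923373633021 tooly.yf deg 0.22379283482155635
tcp rel fixture mm [ -8.7  -0.  -17.5]
sleeve in tool frame mm [  0.1  -0.8 -19.5]
shift [-9.9 -1.   6.8] rot [-3.46 31.34 -0.15]
{'time': 12.6333, 'qpos': [-0.268, 0.3742, 1.812, -0.1761, 1.4254, -0.3091], 'eef_pos': [0.504, -0.0785, 0.0862], 'tcp_rot': [0.6472, 0.7216, -0.1823, -0.165], 'contact_force': [-6.1813, -0.2617, 7.9363], 'opening': 0.4039}
```

View pics/wrist10.png

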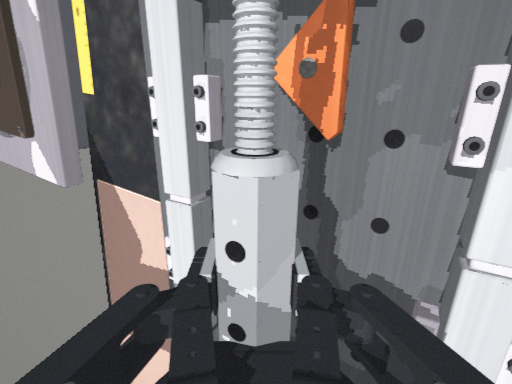

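The holes have moved to the left flat (another 60° turned), and the far seam gap has narrowed to about 6 px at (488,268). Finishing this stroke.

>>> {"api": "jog_arm", "payload": {"targets": "-2.3 -0.2 1.1 -0.7 7 0 -0.6; -2.1 -0.2 1.4 -0.7 7 0 -0.6; -2 -0.2 1.7 -0.7 7 0 -0.6; -1.8 -0.2 1.9 -0.7 7 0 -0.6; -0.8 0 1 -0.3 2.6 0 -0.6; 0 0 0 0 0 0 -0.6; 0 0 0 0 0 0 0.42; 0 0 0 0 0 0 0.42; 0 0 0 0 0 0 0.42"}}

```text
time: 13.43
eef_pos: [0.4963, -0.0795, 0.0908]
tcp_rot: [0.576, 0.643, -0.374, -0.338]
contact_force: [-1.1, -0.5, 0.7]
opening: 0.708
```

```bash
python3 st.py; python3 to.py 60 21.5
```

```text
{'time': 13.433, 'qpos': [-0.221, 0.667, 1.581, -0.301, 1.912, -0.273], 'eef_pos': [0.496, -0.079, 0.091], 'contact_force': [-1.133, -0.453, 0.741], 'wrist_torque': [0.093, -0.387, 0.032], 'opening': 0.708}
phi 60.5636560620676 z.yf(deg) -0.0686324035711441 toolx.yf 0.9999863993025006 tooly.yf deg 0.2908378017306127
tcp rel fixture mm [-16.4  -0.2 -12.9]
sleeve in tool frame mm [  0.1  -3.1 -20.6]
shift [-2.2 -0.1  2.1] rot [-0.16 -0.58 -0.2 ]
```

>>> {"api": "jog_arm", "payload": {"targets": "-0.5 0 0.5 0.7 -7 0 0.42; 1 0.1 -1.5 0.7 -7 0 0.42; 1.7 0.2 -1.3 0.7 -7 0 0.42; 1.8 0.2 -1.2 0.7 -7 0 0.42; 2 0.2 -1 0.7 -7 0 0.42; 2.1 0.2 -0.8 0.7 -7 0 0.42; 2.1 0.2 -0.4 0.7 -7 0 0.42; 2.1 0.2 -0.2 0.7 -7 0 0.42; 0.5 0.1 0 0.2 -2 0 0.42; 0 0 0 0 0 0 0.42"}}

```text
time: 14.27
eef_pos: [0.5136, -0.0783, 0.081]
tcp_rot: [0.667, 0.745, -0.01, -0.0]
contact_force: [0.2, 0.3, 0.2]
opening: 0.711
```

```bash
python3 st.py; python3 to.py 0.5 21.5; python3 look.py 11 seam_left seam_right
```

```text
{'time': 14.267, 'qpos': [-0.338, 0.132, 2.058, -0.022, 0.96, -0.434], 'eef_pos': [0.514, -0.078, 0.081], 'contact_force': [0.181, 0.267, 0.236], 'wrist_torque': [0.075, -0.033, -0.021], 'opening': 0.711}
phi 0.8643560568372435 z.yf(deg) -0.73139568941601 toolx.yf 0.9999096920793725 tooly.yf deg 0.2408107148883617
tcp rel fixture mm [  0.9  -0.8 -22.7]
sleeve in tool frame mm [  0.5  -1.2 -22.7]
shift [-1.2  0.7  1.2] rot [ 0.76 -0.29 -0.25]
{'time': 14.2667, 'qpos': [-0.338, 0.1321, 2.0581, -0.022, 0.9596, -0.4343], 'eef_pos': [0.5136, -0.0783, 0.081], 'tcp_rot': [0.6675, 0.7445, -0.0099, -0.0003], 'contact_force': [0.1807, 0.2666, 0.2359], 'opening': 0.7109}
seam_left [([97.3, 216.7], 0.86)] [[0.4018, -0.0881, 0.042]]
seam_right [([99.1, 223.7], 0.97), ([271.5, 67.5], 0.65)] [[0.4027, -0.0935, 0.042], [0.5123, 0.0213, 0.042]]
```

View pics/wrist11.png

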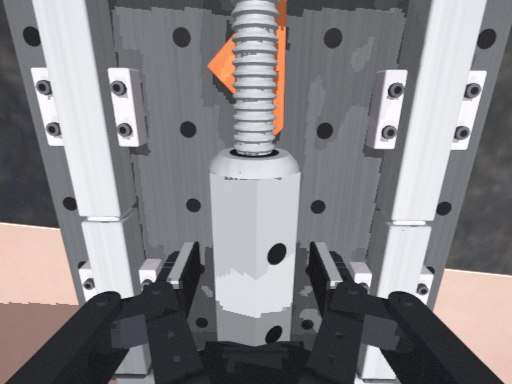

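Gap is about 4–5 mm at (105,219) and (407,221), one 60° stroke left. I'll do it, easing into the stop.

>>> {"api": "jog_arm", "payload": {"targets": "-1.2 0.6 1.2 0.7 -0.3 0 0.2; 0 0 0 0 0 0 -0.6; 0 0 0 0 0 0 -0.6; 0 0 0 0 0 0 -0.6; 0 0 0 0 0 0 -0.6; -2 -0.2 0 -0.5 5 0 -0.6; -2.6 -0.3 0.3 -0.7 7 0 -0.6; -2.5 -0.3 0.7 -0.7 7 0 -0.6; -2.4 -0.2 1 -0.7 7 0 -0.6; 0 0 0 0 0 0 -0.6"}}

```text
time: 15.25
eef_pos: [0.5032, -0.0788, 0.0849]
tcp_rot: [0.647, 0.722, -0.182, -0.167]
contact_force: [-4.6, -0.3, 7.8]
opening: 0.406
```

>>> {"api": "jog_arm", "payload": {"targets": "-2.4 -0.2 1.1 -0.7 7 0 -0.6; -2.2 -0.2 1.4 -0.7 7 0 -0.6; -2 -0.2 1.7 -0.7 7 0 -0.6; -0.5 0 0.4 -0.2 2 0 -0.6; 0 0 0 0 0 0 -0.6"}}

```text
time: 15.67
eef_pos: [0.4963, -0.0795, 0.0908]
tcp_rot: [0.598, 0.667, -0.328, -0.299]
contact_force: [-4.8, -0.4, 6.1]
opening: 0.401
```

```bash
python3 st.py; python3 to.py 60 21.5; python3 look.py 12
```

```text
{'time': 15.667, 'qpos': [-0.231, 0.593, 1.634, -0.269, 1.799, -0.277], 'eef_pos': [0.496, -0.08, 0.091], 'contact_force': [-4.831, -0.413, 6.149], 'wrist_torque': [-0.076, 0.31, -0.063], 'opening': 0.401}
phi 52.682035083173815 z.yf(deg) 0.19656653249806316 toolx.yf 0.9999717486570342 tooly.yf deg 0.38320842313238906
tcp rel fixture mm [-16.4  -0.2 -12.9]
sleeve in tool frame mm [  0.3  -0.3 -20.9]
shift [-2.2 -0.   2.2] rot [-1.19  7.23 -0.05]
{'time': 15.6667, 'qpos': [-0.2312, 0.5934, 1.6336, -0.2691, 1.7986, -0.2773], 'eef_pos': [0.4963, -0.0795, 0.0908], 'tcp_rot': [0.598, 0.6675, -0.3277, -0.2991], 'contact_force': [-4.8315, -0.413, 6.149], 'opening': 0.4006}
```

View pics/wrist12.png

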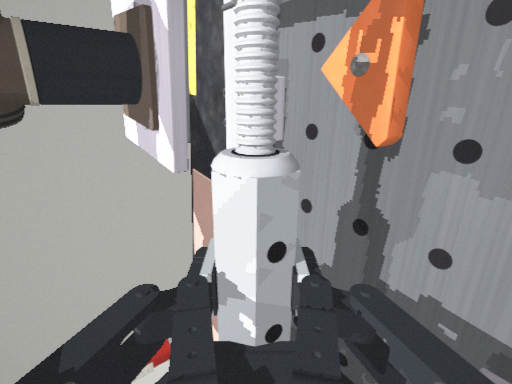

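Still held squarely at 52.7°. Now small steps up to the stop.

>>> {"api": "jog_arm", "payload": {"targets": "-0.9 -0.1 0.9 -0.3 3 0 -0.6; -0.7 -0.1 0.7 -0.3 3 0 -0.6; 0 0 0 0 0 0 -0.6"}}

```text
time: 15.97
eef_pos: [0.4949, -0.0797, 0.0928]
tcp_rot: [0.58, 0.648, -0.365, -0.333]
contact_force: [-4.2, -0.2, 3.9]
opening: 0.403
```

```bash
python3 st.py
```

```text
{'time': 15.967, 'qpos': [-0.225, 0.649, 1.593, -0.293, 1.894, -0.276], 'eef_pos': [0.495, -0.08, 0.093], 'contact_force': [-4.185, -0.217, 3.882], 'wrist_torque': [-0.092, 0.254, -0.015], 'opening': 0.403}
phi 59.15771904367498 z.yf(deg) 0.21693248773910864 toolx.yf 0.9999685158090716 tooly.yf deg 0.3995658374605131
tcp rel fixture mm [-17.8  -0.2 -10.9]
sleeve in tool frame mm [  0.3  -0.2 -20.8]
```

>>> {"api": "jog_arm", "payload": {"targets": "-0.6 0 0.6 -0.2 2 0 -0.6; 0 0 0 -0.2 2 0 -0.6; 0 0 0 0 0 0 -0.6"}}

```text
time: 16.22
eef_pos: [0.4952, -0.0795, 0.095]
tcp_rot: [0.569, 0.633, -0.388, -0.354]
contact_force: [-8.9, -0.4, 5.0]
opening: 0.4
```

```bash
python3 st.py
```

```text
{'time': 16.217, 'qpos': [-0.221, 0.685, 1.567, -0.308, 1.957, -0.274], 'eef_pos': [0.495, -0.08, 0.095], 'contact_force': [-8.912, -0.419, 5.036], 'wrist_torque': [-0.059, -0.751, -0.165], 'opening': 0.4}
phi 63.31581936392782 z.yf(deg) 0.300756239342661 toolx.yf 0.9999737703555055 tooly.yf deg 0.285934647212103
tcp rel fixture mm [-17.5  -0.1  -8.7]
sleeve in tool frame mm [  0.2   0.1 -19.5]
```

>>> {"api": "jog_arm", "payload": {"targets": "-0.5 0 0.3 -0.2 2 0 -0.6; 0 0 0 0 0 0 -0.6; 0 0 0 -0.2 2 0 -0.6; 0 0 0 0 0 0 -0.6"}}

```text
time: 16.55
eef_pos: [0.4947, -0.0795, 0.0964]
tcp_rot: [0.558, 0.619, -0.408, -0.373]
contact_force: [-12.4, 0.6, 5.3]
opening: 0.401
```

```bash
python3 st.py; python3 look.py 13
```

```text
{'time': 16.55, 'qpos': [-0.219, 0.717, 1.546, -0.321, 2.012, -0.274], 'eef_pos': [0.495, -0.08, 0.096], 'contact_force': [-12.403, 0.571, 5.25], 'wrist_torque': [-0.09, -0.971, -0.118], 'opening': 0.401}
phi 67.18704908710731 z.yf(deg) 0.45824212625457694 toolx.yf 0.9999609731580867 tooly.yf deg 0.2150557533090735
tcp rel fixture mm [-18.   -0.1  -7.3]
sleeve in tool frame mm [  0.2   0.2 -19.4]
{'time': 16.55, 'qpos': [-0.2188, 0.7169, 1.546, -0.3212, 2.0124, -0.274], 'eef_pos': [0.4947, -0.0795, 0.0964], 'tcp_rot': [0.5579, 0.6186, -0.4082, -0.3735], 'contact_force': [-12.403, 0.5706, 5.25], 'opening': 0.4008}
```

View pics/wrist13.png

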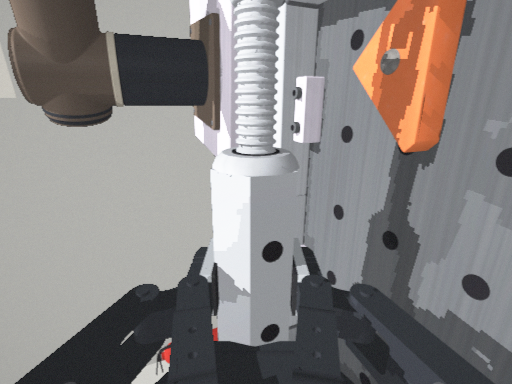

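The hole has shifted 277→272 relative to the jaws and the torque reversed, so the sleeve is no longer following and is at its stop. I'll release, swing back and check the seams.

>>> {"api": "jog_arm", "payload": {"targets": "0 0 0 0 0 0 0.42; 0 0 0 0 0 0 0.42; 0 0 0 0 0 0 0.42; 0 0 -2 0.7 -7 0 0.42; 1 0.1 -2 0.7 -7 0 0.42; 1.6 0.2 -1.6 0.7 -7 0 0.42; 1.8 0.2 -1.4 0.7 -7 0 0.42; 1.9 0.2 -1.2 0.7 -7 0 0.42; 2.1 0.2 -1 0.7 -7 0 0.42; 0 0 0 0 0 0 0.42"}}

```text
time: 17.43
eef_pos: [0.5072, -0.0778, 0.0786]
tcp_rot: [0.652, 0.729, -0.153, -0.14]
contact_force: [0.5, 0.4, -0.9]
opening: 0.708
```

```bash
python3 st.py; python3 to.py 0.5 21.5
```

```text
{'time': 17.433, 'qpos': [-0.277, 0.346, 1.848, -0.153, 1.342, -0.324], 'eef_pos': [0.507, -0.078, 0.079], 'contact_force': [0.52, 0.395, -0.893], 'wrist_torque': [0.002, -0.214, 0.039], 'opening': 0.708}
phi 23.921329107231912 z.yf(deg) 0.17793356045724462 toolx.yf 0.999971583422512 tooly.yf deg 0.39358833532555304
tcp rel fixture mm [ -5.4   0.3 -25.1]
sleeve in tool frame mm [ -0.2  -5.2 -25.1]
shift [5.3 0.2 3.6] rot [  2.19 -23.32  -0.35]
```

>>> {"api": "jog_arm", "payload": {"targets": "0 0 2 0.7 -7 0 0.42; 1.5 0.1 1 0.7 -7 0 0.42; 1.8 0.1 0.5 0.7 -7 0 0.42; 1 0 0.5 0.1 -1.5 0 0.42; 0 0 0 0 0 0 0.42"}}

```text
time: 17.85
eef_pos: [0.5134, -0.0776, 0.0808]
tcp_rot: [0.666, 0.746, -0.007, -0.007]
contact_force: [-0.4, -0.6, -0.0]
opening: 0.714
```

```bash
python3 st.py; python3 to.py 0.5 21.5; python3 look.py 14 seam_left seam_right
```

```text
{'time': 17.85, 'qpos': [-0.342, 0.136, 2.054, -0.009, 0.97, -0.449], 'eef_pos': [0.513, -0.078, 0.081], 'contact_force': [-0.36, -0.601, -0.007], 'wrist_torque': [-0.036, -0.006, -0.011], 'opening': 0.714}
phi 1.127458328868664 z.yf(deg) 0.06126506781339206 toolx.yf 0.999966232609515 tooly.yf deg 0.4668525258389227
tcp rel fixture mm [  0.8  -0.  -22.9]
sleeve in tool frame mm [  0.1  -1.3 -22.9]
shift [-1.  -0.1  1.4] rot [-0.   -0.63 -0.47]
{'time': 17.85, 'qpos': [-0.3418, 0.1361, 2.0541, -0.0091, 0.9696, -0.4494], 'eef_pos': [0.5134, -0.0776, 0.0808], 'tcp_rot': [0.6661, 0.7458, -0.0069, -0.007], 'contact_force': [-0.3599, -0.6011, -0.0067], 'opening': 0.7137}
seam_left [([97.0, 222.1], 0.95)] [[0.4008, -0.0917, 0.042]]
seam_right [([102.0, 221.7], 0.96)] [[0.4044, -0.091, 0.042]]
```

View pics/wrist14.png

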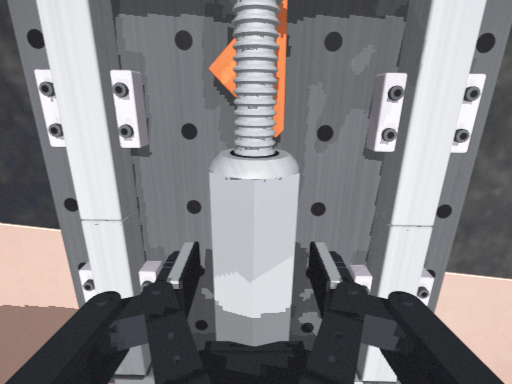

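Both seams now show only a hairline, at (105,221) and (407,226). One short confirming stroke from vertical will check that the stop holds.

>>> {"api": "jog_arm", "payload": {"targets": "-1 0 1.4 0 -0.6 -0.4 0.2; 0 0 0 0 0 0 -0.6; 0 0 0 0 0 0 -0.6; 0 0 0 0 0 0 -0.6; 0 0 0 0 0 0 -0.6; -0.7 0 0 -0.2 2 0 -0.6; 0 0 0 0 0 0 -0.6; -0.7 0 0 -0.2 2 0 -0.6; 0 0 0 0 0 0 -0.6"}}

```text
time: 18.75
eef_pos: [0.5115, -0.0779, 0.0815]
tcp_rot: [0.669, 0.742, -0.031, -0.03]
contact_force: [-18.8, -1.4, 8.2]
opening: 0.402
```

```bash
python3 st.py; python3 look.py 15
```

```text
{'time': 18.75, 'qpos': [-0.331, 0.166, 2.02, -0.04, 1.035, -0.411], 'eef_pos': [0.511, -0.078, 0.082], 'contact_force': [-18.844, -1.367, 8.162], 'wrist_torque': [0.419, -1.95, 0.115], 'opening': 0.402}
phi 4.958735606274012 z.yf(deg) 0.14657767603891877 toolx.yf 0.9999941992533617 tooly.yf deg -0.12884255925119914
tcp rel fixture mm [ -1.2  -0.2 -22.2]
sleeve in tool frame mm [  0.2  -0.8 -22.2]
{'time': 18.75, 'qpos': [-0.3307, 0.1662, 2.02, -0.0397, 1.0353, -0.4114], 'eef_pos': [0.5115, -0.0779, 0.0815], 'tcp_rot': [0.6694, 0.7417, -0.0313, -0.0299], 'contact_force': [-18.8439, -1.3667, 8.1622], 'opening': 0.4018}
```

View pics/wrist15.png

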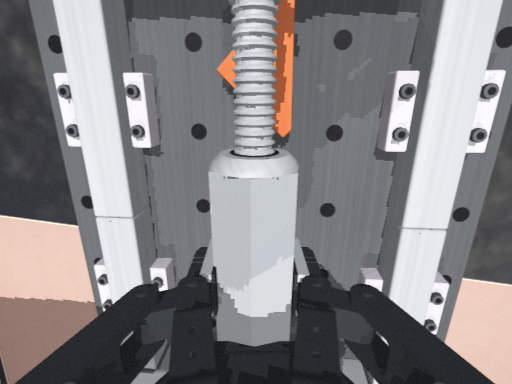

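The stop holds: -1.95 N m resisting and the seams are hairlines. Release and withdraw.

>>> {"api": "jog_arm", "payload": {"targets": "0 0 0 0 0 0 0.5; 0 0 0 0 0 0 0.8; 0 0 0 0 0 0 1; 0 0 0 0 0 0 1; 1 0 15 0 0 0 1; 3 0 30 0 0 0 1; 3 0 35 0 0 0 1; 3 -5 35 0 0 0 1; 0 -10 35 0 0 0 1; 0 0 0 0 0 0 1"}}

```text
time: 19.63
eef_pos: [0.5191, -0.0913, 0.233]
tcp_rot: [0.668, 0.743, -0.033, -0.034]
contact_force: [0.9, -1.0, 1.3]
opening: 0.999
```

>>> {"api": "jog_arm", "payload": {"targets": "0 -20 25 0 -4 0 1; 0 -30 25 0 0 0 1; 0 -20 0 0 0 0 1; 0 0 0 0 0 0 1; 0 0 0 0 0 0 1"}}

```text
time: 20.05
eef_pos: [0.521, -0.1638, 0.2884]
tcp_rot: [0.668, 0.744, -0.008, -0.004]
contact_force: [0.2, 0.6, -0.0]
opening: 1.0
```

```bash
python3 st.py; python3 look.py 16 seam_left seam_right sleeve_mid magnet_square
python3 - <<'E'
from h import *
p=np.load("wrist16.npy",allow_pickle=True).item()["pixels"]
cv2.imwrite("pics/crop16.png",cv2.resize(p[20:220,80:400],None,fx=2.5,fy=2.5,interpolation=cv2.INTER_CUBIC))
for n in ("scene",):
    q=read_camera(n);cv2.imwrite("pics/scene16.png",q["pixels"])
    for t in ("try_square","magnet_square","hammer"): print(t,[(np.round(a["uv"],1).tolist(),round(a["p"],2)) for a in mark_of(t,q)[:1]])
E
```

```text
{'time': 20.05, 'qpos': [-0.484, -0.032, 1.823, -0.014, 1.361, -0.589], 'eef_pos': [0.521, -0.164, 0.288], 'contact_force': [0.164, 0.571, -0.028], 'wrist_torque': [0.024, -0.033, 0.018], 'opening': 1.0}
phi 0.9666944156720234 z.yf(deg) -0.31225137614274695 toolx.yf 0.9999801252577813 tooly.yf deg 0.181627963329491
tcp rel fixture mm [ -0.7 -86.6 184.7]
sleeve in tool frame mm [ 87.6   4.1 184.1]
{'time': 20.05, 'qpos': [-0.484, -0.0316, 1.8231, -0.0142, 1.3611, -0.5889], 'eef_pos': [0.521, -0.1638, 0.2884], 'tcp_rot': [0.6679, 0.7442, -0.0081, -0.0036], 'contact_force': [0.1644, 0.5708, -0.0285], 'opening': 1.0005}
seam_left [([174.0, 94.4], 0.7)] [[0.4033, -0.0913, 0.042]]
seam_right [([174.0, 94.4], 0.8)] [[0.4033, -0.0913, 0.042]]
sleeve_mid [([257.3, 95.4], 0.76)] [[0.5121, -0.0808, 0.104]]
magnet_square [([268.4, 10.2], 0.71)] [[0.5143, 0.0156, 0.042]]
try_square [([340.0, 300.7], 0.6)]
magnet_square [([249.0, 245.7], 0.68)]
hammer [([217.5, 201.1], 0.85)]
```

View pics/crop16.png

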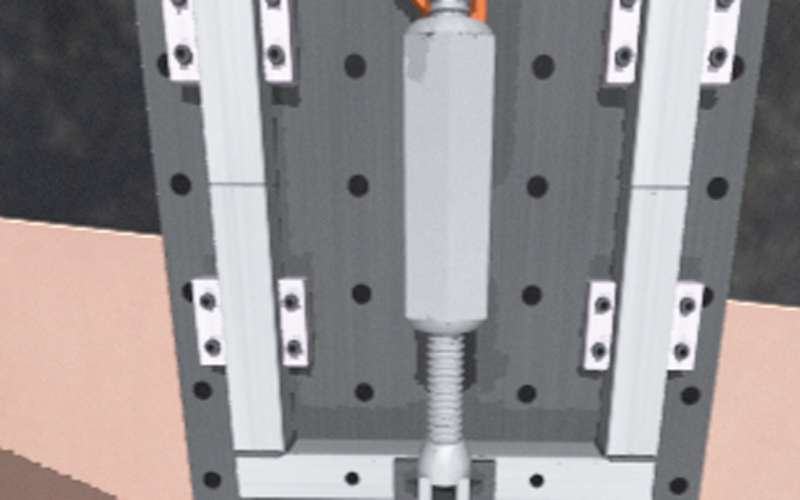

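View pics/scene16.png

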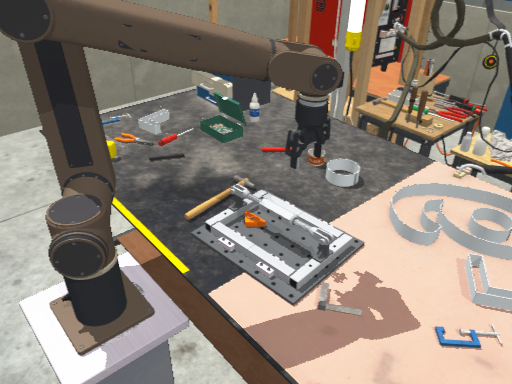

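Both seams are shut at crop (238,184) and (660,187). The tools look unmoved: hammer near (217,201), try square near (340,301), and the magnet square by eye at (256,219). The network's magnet mark at (249,246) is false, as that is the seam. The gripper is clear.

```bash
python3 -c "
from plant import *
print(sign_off())"
```

```text
the job is handed in; nothing more can be done
None
```

I drew the frame shut and handed the job in at about 20 s of the 67 s allowed. I turned the sleeve in four strokes, one of about 44° and three of about 60°. The gripper opened to 60 mm between strokes to swing back round the sleeve.

- **Stop:** I took a fifth short grip from vertical to confirm it. The sleeve held against it, with a moment of about 2 N m resisting and no movement visible in the camera. I then released the sleeve and lifted the gripper clear, with contact forces back near zero.
- **Seams:** both show only a hairline in the last pictures, and the network put both seam points on the same pixel.
- **Tools:** the hammer and try square showed at the same pixels as before, to within about 2. The magnet square looked unmoved by eye.

**Checks that failed or disagreed:**
- The network's last scene mark for the magnet square was false, as it pointed at the frame's seam.
- Early two-camera height readings of the sleeve were about 10 mm low. Combining the wrist views gave 104 mm, which matches the text.
- A first approach tilted towards the robot ran into the elbow joint's limit. I dropped it before touching anything.

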